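# Shoot the bolt on a sprung chest lid

### The job

Lock the grey sample chest: its sprung lid stands ajar, so press it down with the fingers on the bolt's black thumb pad and slide the bolt to the chest's left, through the dark keeper at its left end, until it is fully home. The keeper's height is only roughly known, and the bolt slips in only while the lid is held at the right height: feel for it, do not lean hard on the chest, then take the hand away. Leave the things standing round it where they are.

Things in the scene. Friction and masses are not known exactly. Their poses are not given: they have to be found in the camera images.
- chest: Grey steel chest, fixed to the table: 220 deep (x), 240 wide (y), 120 tall shut. Origin: centre of its underside; +x to its back, +y to its left end, z up. The lid's hinge line runs along y at x = +110, z = 100. A flat steel bolt lies on the lid along y at x = -75; the bar's centre is at z = 128 with the lid pressed to its stop, about 30 higher with the lid ajar.
- slot_nominal (a point): Nominal centre of the keeper slot's near mouth, fixed to the chest (-75, 126, 138). Keeper: dark steel block 16 thick (y), 44 wide; slot along y 32 wide, 15 tall, solid above (26) and below (30). It is screwed on at an unreported height: the true slot centre is up to 9 above or below. The 10 thick bar must meet it to within about 2, else the nose butts on solid metal.
- thumb_pad (a point): Centre of the top of the bolt's flat black thumb pad (44 along the bolt, 40 across), 9 above the bar's centre; moves with bolt and lid. Its y axis is the way the bolt shuts (chest +y). At the pad's +y end, inner face 22 from this point, stands a red lip 8 thick, 40 wide, 20 higher than the pad. Then a bare bar 18 x 10 under two guide staples; nose 178 ahead of this point.
- bolt (a joint): Slide of the bolt along chest +y, in m: 0 drawn, 0.055 fully home at its stop. Starts at 0 to 0.010. The nose meets the keeper's face at 0.018 and its far side at 0.034. It stays where it is left; friction about 2.5 N.
- lid (a joint): Lid hinge, rad: 0 is pressed down to the hard stop; a spring holds it ajar at about 0.16 (bolt 30 mm up). Pressing on the pad, 185 mm from the hinge line, takes about 0.5 N per mm, some 14 N at the stop. Let go, it springs up again unless the bolt is in the keeper, which then holds it at 0.01 to 0.12.
- aluminium_bottle: spun aluminium bottle with a white cap, upright, 81 across and 181 tall, standing on the table to the right of the chest (mm); origin at the centre of its underside. A loose bystander.
- scent_flask: solid black scent flask with a ball stopper, 66 x 85 x 97 tall, standing close to the chest's right end (mm); origin at the centre of its underside. A loose bystander.
- amber_jar: small amber jar with a cream lid, 54 across, 32 tall, on the table to the left (mm); origin at the centre of its underside. A loose bystander.
- yellow_lid: yellow jar lid lying flat, 78 across, 15 high, on the table near the front edge (mm); origin at the centre of its underside. A loose bystander.

How it is judged (in metres and radians):
At the end, for the whole second after the job is handed in: The bolt is home (joint at least 0.050 of 0.055 m) through the keeper, which holds the lid down (lid below 0.13 rad), both at rest (value of joint bolt above 0.05 m and value of joint lid below 0.13 rad and velocity of joint bolt between -0.01 and 0.01 m/s and velocity of joint lid between -0.05 and 0.05 rad/s); the robot touches nothing.
It fails at once if the chest is pressed or rammed with more than 60 N (contact force between chest and the fingers above 60 N or contact force between chest and the arm above 60 N).
It fails at once if a bystander is shifted by more than 30 mm (distance of any of aluminium_bottle, scent_flask, amber_jar, yellow_lid from where it was at the start of the episode above 0.03 m).
It also fails if it takes over 64 s, if anything falls off the work surface, if the arm or the gripper's body presses on something with over 40 N, if the wrist force passes 120 N, or if a joint passes its speed limit or range.

### The arm

A 6-joint arm with a two-finger parallel gripper is mounted at the origin on a cart in front of the work surface, level with it; the furniture and walls round the work are solid. World frame = base frame: x ahead of the robot, y to its left, z up, the work surface at z = 0. Lengths are in m, angles in degrees, forces in N, time in s.
With the tool pointing down it reaches from about 0.375 to 0.9 m from the base axis. Payload 3.1 kg.
Tool frame: the origin (TCP) lies on the centre line of the jaws, within the pads' length; the fingertips stand 17 mm ahead of it and the grasp point (between the pads) lies 2 mm behind it; y points along the fingers, x is the direction in which the jaws open and shut, and the axes are right-handed (so a half turn about y gives the same grasp; the last joint's range is limited). The gripper opens to 87 mm and grips with 3 to 60 N. Pads are 19 mm wide; open, the fingers measure 117 mm over their backs; the gripper's body (75 mm by 190 mm) begins 51 mm behind the grasp point.
Start: joints at [-81.847, 30.224, 82.088, -0, 67.689, -10.227], TCP at [0.197, -0.593, 0.24] pointing down, gripper open.
Joint ranges: [-176.69, 176.69], [-43.24, 126.21], [12.49, 139.97], [-82, 262], [0, 151.66], [-163.58, 163.58]. Speed limits (degrees/s): [159.86, 159.86, 180, 180, 180, 180].

### API

Orientations are given as a 3x3 rotation matrix whose columns are the frame's x, y, z axes.
In Python, from rig import read_state, capture, camera_info, hand_in, trace, tip_of gives the robot as it stands.
- The arm moves only by the tool jog_arm, never from a script. Its argument "steps" is a list of rows, each an object with "fingers": the opening in per cent of the stroke, from 0 (shut) to 100 (fully open); "delta_pos": the shift along the world's x, y, z in mm, a list of three; "turn": the turn about the world's z in degrees. A call has 1 to 20 rows; each row is the pose to reach, as a shift and turn from the pose commanded when the call began; what a row does not reach only later rows make up. A row lasts 1/12 s, in which the tool goes at most 41.7 mm and 7.16 degrees, less where a joint would pass 70% of its speed; a pose out of reach is approached as far as the arm can. A call with a gripper value outside its range is refused whole. The fingers move at their own pace and stop on an object; the grip force is fixed at half the most. Time passes only in rows, so rows that repeat a pose let the fingers close. It gives the time, the measured TCP pose, the force and the opening at its end, in the units of the state.
- read_state(): the state, without advancing time (a new reading comes with each control period).
- capture(name): name is "side" or "top"; returns the picture (384x512x3 uint8, red, green, blue); there is no depth.
- camera_info(name): a dict with "fov_y" (degrees; the focal length in pixels is half the picture's height over the tangent of half this angle, whatever the lens; pixels are square), "cx", "cy" (the principal point, pixels), "k1" (the pictures are not rectified: a ray, as slopes to the right and down, at radius r is drawn at 1 + k1 r^2 times it, then the intrinsics apply), "view" (4x4, takes a point from world to camera coordinates). Camera axes: x right, y down, z forward; pixel columns grow to the right and rows downward; lengths in m; the calibration is good to about 2 mm. A picture is of the moment at which its call begins. camera_info takes no time and is no camera call.
- hand_in(): hands the job in, once; it reports no verdict.
Trained networks look in the newest picture that a camera, given by its name, has taken for a name from the list of things; names that differ only in an ending like _2 or _b are one class to them, and where a whole thing is asked for, a point or a joint stands for the part that bears it (a point fixed in the world has none). Each returns a list of dicts, best first, with "confidence" (0 to 1); they miss things now and then, are a little off and sometimes report something else, mostly with a low value. They report only what shows in the picture. A call takes as long as a camera call.
- trace(target, camera): "mask" (384x512 bool, what is visible of it).
- tip_of(target, camera): "position" ([x, y, z] in m, in world coordinates, good to about 4 mm: a listed point, or the origin of a listed thing).
The state is a dict: "time_s": time; "joint_positions": joint angles; "qvel": joint speeds; "tau": joint torques, N m; "position": TCP position; "tcp_rot": TCP orientation; "force": force on the tool from outside, world axes, zero at the start; "moment": the same for the moment, N m; "opening": opening from 0.0 (shut) to 1.0 (fully open).
Only numpy, scipy, OpenCV 4.12 (cv2) and the standard library are available. Lean on these libraries where they do the work, as an engineer would, in place of code of your own. Each camera call takes 0.05 s, during which the arm holds its last target.

## Working session

There is one attempt and no reset: what is moved stays moved. The work goes in short steps, Python scripts to look and compute and a tool call to move; the robot and the scene stay as the last step left them, time stands still between calls to the robot, and variables do not carry over. Pictures are saved under pics/ and viewed, and the job is handed in when it is done.

Besides the shell and the picture viewer there is one more tool, called after "Emit:" by a JSON object that holds its "op" and its "data", one argument or row to a line. jog_arm: Moves the arm, as the interface text tells. Its arguments: {"type":"object","properties":{"steps":{"type":"array","items":{"type":"object","properties":{"fingers":{"type":"number"},"delta_pos":{"type":"array","items":{"type":"number"}},"turn":{"type":"number"}}}}},"required":["steps"]}

```bash
mkdir -p pics; python3 - <<'E'
from rig import *
import cv2,numpy as np
s=read_state();print(s['time_s'],s['position'],s['tcp_rot'],s['force'],s['opening'])
for c in('side','top'):
    im=capture(c);cv2.imwrite(f'pics/{c}0.png',im[:,:,::-1])
    print(c,camera_info(c))
    for t in('thumb_pad','chest','slot_nominal'):
        try:print(c,t,[(np.round(d['position'],4),round(d['confidence'],2)) for d in tip_of(t,c)][:3])
        except Exception as e:print(t,e)
E
```

```text
0.0 [ 0.19699208 -0.59239276  0.23857136] [[ 3.15260856e-01 -2.88960403e-04  9.49005010e-01]
 [-9.49002601e-01  2.17783573e-03  3.15260719e-01]
 [-2.15787489e-03 -9.99997587e-01  4.12362183e-04]] [-0.51813973 -0.55418221  0.50870469] 0.9983016465844585
side {'fov_y': 43.74369812946378, 'cx': 254.0874101539973, 'cy': 197.14732023154187, 'k1': 0.032191354459302435, 'view': array([[ 0.92946924, -0.36861741, -0.01442696, -0.53144776],
       [-0.17385051, -0.40320088, -0.89844591,  0.15884647],
       [ 0.32536584,  0.83758597, -0.43884714,  1.72215505],
       [ 0.        ,  0.        ,  0.        ,  1.        ]])}
side thumb_pad [(array([ 0.5682, -0.0851,  0.1676]), 0.55)]
side chest [(array([ 0.6338, -0.0155,  0.0009]), 0.56)]
side slot_nominal [(array([0.5438, 0.1051, 0.1418]), 0.93)]
top {'fov_y': 44.03864135400066, 'cx': 254.71549209951132, 'cy': 186.31482406211998, 'k1': -0.04847370526223448, 'view': array([[ 1.58202808e-02, -9.99874576e-01,  7.41811068e-04,
        -8.37351274e-02],
       [-9.44858422e-01, -1.51924971e-02, -3.27126505e-01,
         5.59433909e-01],
       [ 3.27096746e-01,  4.47432673e-03, -9.44980264e-01,
         1.36331230e+00],
       [ 0.00000000e+00,  0.00000000e+00,  0.00000000e+00,
         1.00000000e+00]])}
top thumb_pad [(array([ 0.5699, -0.0831,  0.1697]), 0.82)]
top chest [(array([ 0.6247, -0.0148,  0.0009]), 0.76), (array([ 4.257e-01,  3.065e-01, -1.000e-04]), 0.51)]
top slot_nominal [(array([0.5443, 0.1108, 0.1393]), 0.88)]
```

View pics/side0.png

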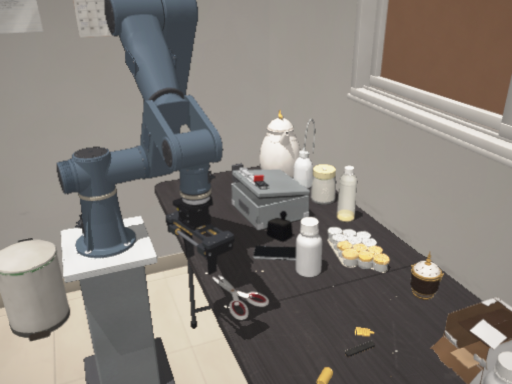

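View pics/top0.png

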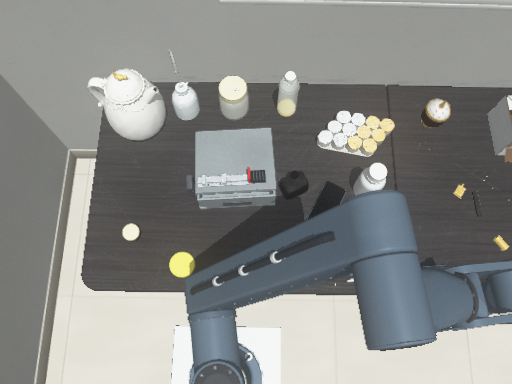

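```bash
cat > h.py <<'E'
import numpy as np,cv2
from rig import *
def cam(n):
    c=camera_info(n);f=192/np.tan(np.radians(c['fov_y']/2));return c,f
def proj(n,P):
    c,f=cam(n);P=np.atleast_2d(P);Q=P@c['view'][:3,:3].T+c['view'][:3,3]
    s=Q[:,:2]/Q[:,2:];r2=(s**2).sum(1,keepdims=True);s=s*(1+c['k1']*r2)
    return s*f+[c['cx'],c['cy']]
def chest(ox,oy,yaw,P):
    a=np.radians(yaw);R=np.array([[np.cos(a),-np.sin(a),0],[np.sin(a),np.cos(a),0],[0,0,1]])
    return np.atleast_2d(P)/1000@R.T+[ox,oy,0]
E
python3 - <<'E'
import cv2
a=cv2.imread('pics/top0.png')[115:220,175:315];cv2.imwrite('pics/t1.png',cv2.resize(a,None,fx=5.6,fy=5.6,interpolation=cv2.INTER_CUBIC))
a=cv2.imread('pics/side0.png')[150:235,220:320];cv2.imwrite('pics/s1.png',cv2.resize(a,None,fx=7,fy=7,interpolation=cv2.INTER_CUBIC))
E
```

```text
(no output)
```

View pics/t1.png

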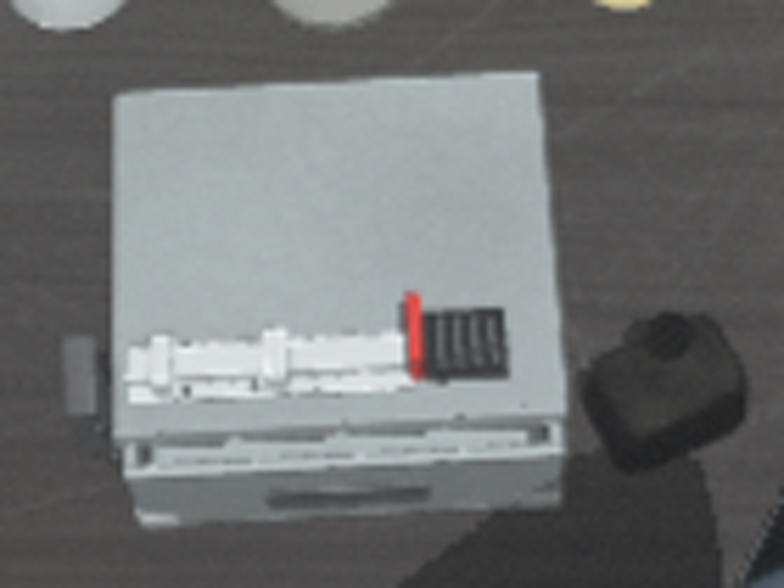

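View pics/s1.png

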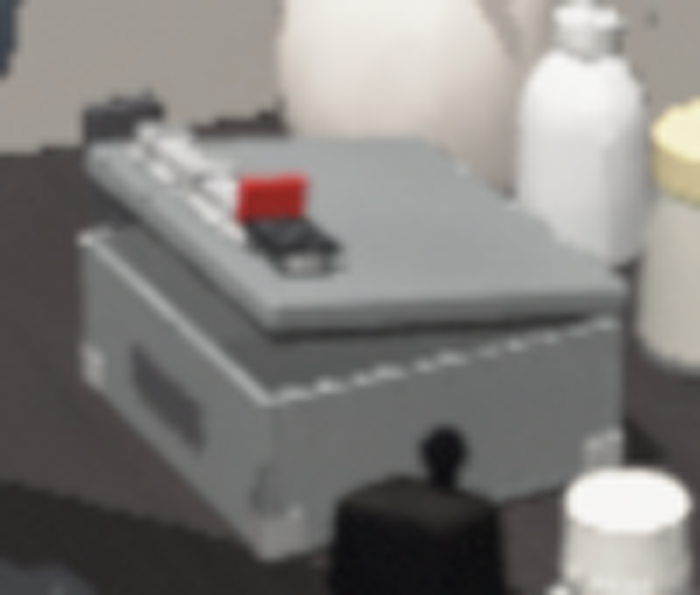

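```bash
cat > fit.py <<'E'
from h import *
from scipy.optimize import least_squares
def lidp(p,th): # p at shut, rotate about hinge
    x,y,z=p;dx,dz=x-110,z-100
    return [110+dx*np.cos(th)+dz*np.sin(th),y,100-dx*np.sin(th)+dz*np.cos(th)]
T=lambda u,v:((u+.5)/5.6-.5+175,(v+.5)/5.6-.5+115)
S=lambda u,v:((u+.5)/7-.5+220,(v+.5)/7-.5+150)
obs=[('top','f',(-110,120,0),T(140,524)),('top','f',(-110,-120,0),T(560,508)),
('top','l',(110,120,120),T(115,95)),('top','l',(110,-120,120),T(540,72)),
('top','l',(-110,120,120),T(113,437)),('top','l',(-110,-120,120),T(567,414)),
('top','p',(-75,0,137),T(464,344)),
('side','f',(-110,-120,0),S(270,556)),('side','f',(-110,-120,100),S(266,402)),('side','f',(-110,120,100),S(82,238)),
('side','l',(-110,-120,120),S(272,312)),('side','l',(110,-120,120),S(622,288)),('side','l',(-110,120,120),S(90,150)),
('side','p',(-75,0,137),S(292,246))]
def pt(x,o):
    k,p=o[1],list(o[2])
    if k=='p': p[1]=-70+x[4]
    if k!='f': p=lidp(p,x[3])
    return chest(x[0],x[1],x[2],p)[0]
def res(x): return np.concatenate([proj(o[0],pt(x,o))[0]-o[3] for o in obs])
if __name__=='__main__':
    r=least_squares(res,[.63,-.015,5,.16,5],loss='soft_l1',x_scale=[.01,.01,1,.01,5])
    print(r.x.round(4));print(res(r.x).reshape(-1,2).round(1))
    x=r.x
    print('pad',pt(x,('','p',(-75,0,137))))
    for q in (0,18,34,55): print(q,chest(x[0],x[1],x[2],[-75,-70+q,137]))
    print('slot',chest(*x[:3],[-75,126,138]))
E
python3 fit.py
```

```text
[ 0.6324 -0.0116  3.9163  0.1269  2.3189]
[[ 0.6  0.4]
 [-0.3 -0.5]
 [-0.1 -1.6]
 [ 0.1 -1.1]
 [-0.1  0.3]
 [ 0.4  0.4]
 [ 0.4  0.6]
 [-0.5  1.1]
 [-0.3 -0.8]
 [ 0.  -1.5]
 [-0.2 -0.1]
 [ 1.7 -1.5]
 [-0.5 -0.1]
 [-0.3 -1.1]]
pad [ 0.56832618 -0.08378466  0.16010814]
0 [[ 0.56233131 -0.0865194   0.137     ]]
18 [[ 0.56110194 -0.06856144  0.137     ]]
34 [[ 0.56000916 -0.0525988   0.137     ]]
55 [[ 0.55857489 -0.03164783  0.137     ]]
slot [[0.54894478 0.10902292 0.138     ]]
```

Emit:
{"op": "jog_arm", "data": {
  "steps": [
    {"delta_pos":[4,5,5],"turn":0,"fingers":0},
    {"delta_pos":[15,20,10],"turn":0,"fingers":0},
    {"delta_pos":[30,41,15],"turn":-1,"fingers":0},
    {"delta_pos":[48,67,20],"turn":-2,"fingers":0},
    {"delta_pos":[70,97,21],"turn":-3,"fingers":0},
    {"delta_pos":[93,128,21],"turn":-4,"fingers":0},
    {"delta_pos":[115,159,21],"turn":-5,"fingers":0},
    {"delta_pos":[137,190,21],"turn":-6,"fingers":0},
    {"delta_pos":[160,220,21],"turn":-7,"fingers":0},
    {"delta_pos":[182,251,21],"turn":-8,"fingers":0},
    {"delta_pos":[204,282,21],"turn":-9,"fingers":0},
    {"delta_pos":[226,313,21],"turn":-10,"fingers":0},
    {"delta_pos":[249,344,21],"turn":-11,"fingers":0},
    {"delta_pos":[271,374,21],"turn":-12,"fingers":0},
    {"delta_pos":[293,405,21],"turn":-13,"fingers":0},
    {"delta_pos":[315,436,21],"turn":-14,"fingers":0},
    {"delta_pos":[334,461,21],"turn":-14,"fingers":0},
    {"delta_pos":[352,487,21],"turn":-14,"fingers":0},
    {"delta_pos":[364,502,21],"turn":-14,"fingers":0},
    {"delta_pos":[371,511,21],"turn":-14,"fingers":0}
  ]
}}

```text
time_s: 2.07
position: [0.5688, -0.0783, 0.2613]
tcp_rot: [[0.08, 0.001, 0.997], [-0.997, 0.001, 0.08], [-0.001, -1.0, 0.001]]
force: [0.0, -0.6, 0.3]
opening: 0.004
```

Emit:
{"op": "jog_arm", "data": {
  "steps": [
    {"delta_pos":[0,0,-10],"fingers":0},
    {"delta_pos":[0,0,-20],"fingers":0},
    {"delta_pos":[0,0,-30],"fingers":0},
    {"delta_pos":[0,0,-40],"fingers":0},
    {"delta_pos":[0,0,-45],"fingers":0},
    {"delta_pos":[0,0,-45],"fingers":0},
    {"delta_pos":[0,0,-45],"fingers":0}
  ]
}}

```text
$.steps[0]: bad value
```

```bash
python3 - <<'E'
from h import *
s=read_state();print(s['time_s'],s['position'],s['tcp_rot'].round(3) if hasattr(s['tcp_rot'],'round') else s['tcp_rot'],s['force'],s['opening'])
a=capture('top')[115:220,175:315,::-1];cv2.imwrite('pics/t2.png',cv2.resize(a,None,fx=5.6,fy=5.6,interpolation=cv2.INTER_CUBIC))
a=capture('side')[150:235,220:320,::-1];cv2.imwrite('pics/s2.png',cv2.resize(a,None,fx=7,fy=7,interpolation=cv2.INTER_CUBIC))
for c in('top','side'):print([(d['position'],d['confidence']) for d in tip_of('thumb_pad',c)])
E
```

```text
2.0667 [ 0.56877984 -0.07830469  0.26130201] [[ 0.08   0.001  0.997]
 [-0.997  0.001  0.08 ]
 [-0.001 -1.     0.001]] [ 0.00591835 -0.59390726  0.27305719] 0.0041188807701958265
[([0.5699, -0.0817, 0.168], 0.46)]
[([0.5673, -0.0856, 0.1666], 0.5)]
```

View pics/t2.png

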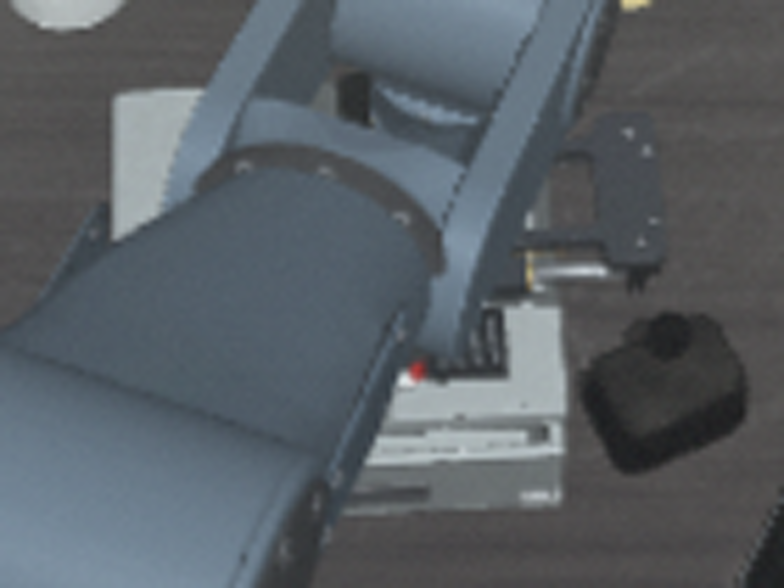

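View pics/s2.png

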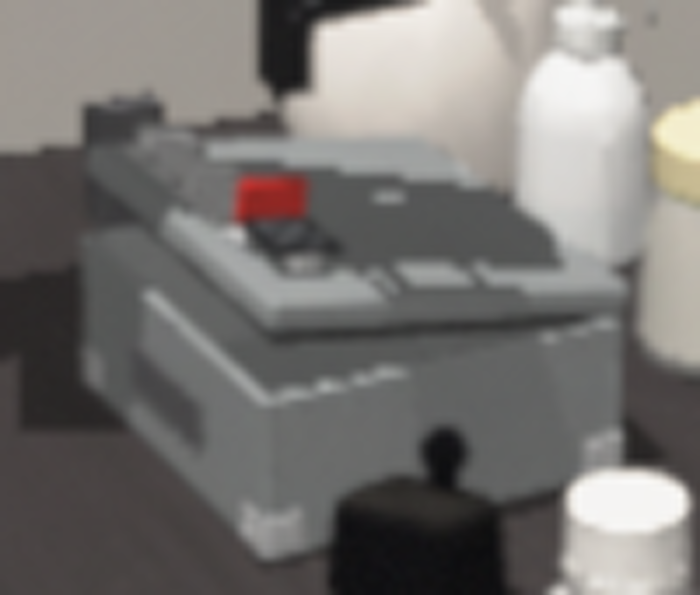

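Emit:
{"op": "jog_arm", "data": {
  "steps": [
    {"delta_pos":[0,-3,-10],"turn":0,"fingers":0},
    {"delta_pos":[0,-6,-20],"turn":0,"fingers":0},
    {"delta_pos":[0,-6,-32],"turn":0,"fingers":0},
    {"delta_pos":[0,-6,-44],"turn":0,"fingers":0},
    {"delta_pos":[0,-6,-52],"turn":0,"fingers":0},
    {"delta_pos":[0,-6,-58],"turn":0,"fingers":0},
    {"delta_pos":[0,-6,-62],"turn":0,"fingers":0},
    {"delta_pos":[0,-6,-65],"turn":0,"fingers":0},
    {"delta_pos":[0,-6,-67],"turn":0,"fingers":0},
    {"delta_pos":[0,-6,-67],"turn":0,"fingers":0}
  ]
}}

```text
time_s: 3.1
position: [0.5681, -0.0882, 0.1934]
tcp_rot: [[0.076, -0.0, 0.997], [-0.997, 0.0, 0.076], [-0.0, -1.0, -0.0]]
force: [-0.4, 0.5, -0.8]
opening: 0.006
```

```bash
python3 - <<'E'
from h import *
s=read_state();print(s['time_s'],s['position'],s['force'])
a=capture('side')[120:220,220:320,::-1];cv2.imwrite('pics/s3.png',cv2.resize(a,None,fx=6,fy=6,interpolation=cv2.INTER_CUBIC))
E
```

```text
3.1 [ 0.56808842 -0.08815829  0.19339586] [-0.41741298  0.4573506  -0.81556547]
```

View pics/s3.png

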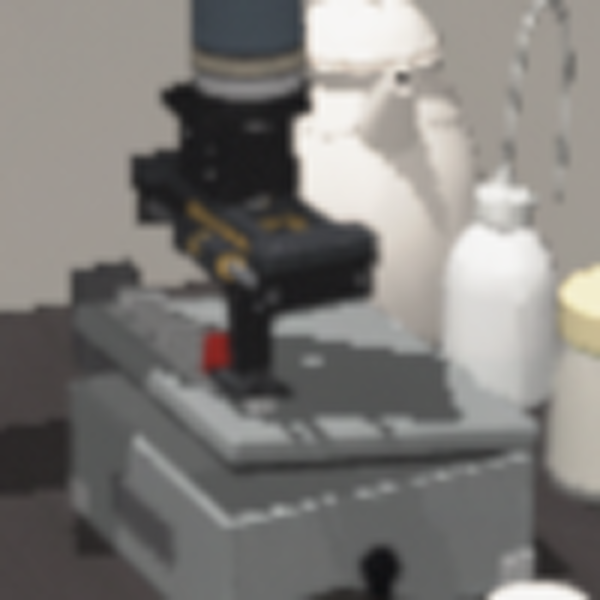

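Emit:
{"op": "jog_arm", "data": {
  "steps": [
    {"delta_pos":[0,0,-3],"turn":0,"fingers":0},
    {"delta_pos":[0,0,-6],"turn":0,"fingers":0},
    {"delta_pos":[0,0,-9],"turn":0,"fingers":0},
    {"delta_pos":[0,0,-11],"turn":0,"fingers":0},
    {"delta_pos":[0,0,-12],"turn":0,"fingers":0},
    {"delta_pos":[0,0,-12],"turn":0,"fingers":0}
  ]
}}

```text
time_s: 3.65
position: [0.5677, -0.0881, 0.1814]
tcp_rot: [[0.077, -0.001, 0.997], [-0.997, 0.0, 0.077], [-0.0, -1.0, -0.001]]
force: [-1.8, -1.1, 2.4]
opening: 0.007
```

Emit:
{"op": "jog_arm", "data": {
  "steps": [
    {"delta_pos":[0,0,-2],"turn":0,"fingers":0},
    {"delta_pos":[-1,0,-4],"turn":0,"fingers":0},
    {"delta_pos":[-1,0,-6],"turn":0,"fingers":0},
    {"delta_pos":[-2,0,-8],"turn":0,"fingers":0},
    {"delta_pos":[-2,0,-10],"turn":0,"fingers":0},
    {"delta_pos":[-2,0,-10],"turn":0,"fingers":0}
  ]
}}

```text
time_s: 4.15
position: [0.5657, -0.0882, 0.1717]
tcp_rot: [[0.077, -0.001, 0.997], [-0.997, -0.0, 0.077], [0.0, -1.0, -0.001]]
force: [-2.1, -0.1, 7.1]
opening: 0.003
```

```bash
python3 - <<'E'
from h import *
for yaw,ox,oy in((3.9,.6324,-.0116),):
  for dz in(-9,0,9):
    P=[[-75+a,b,138+dz+h] for a in(-22,22) for b in(126,142) for h in(33.5,-37.5)]
    W=chest(ox,oy,yaw,P)
    s=((proj('side',W)-[220,150]+.5)*7-.5).round(); t=((proj('top',W)-[175,115]+.5)*5.6-.5).round()
    print(dz);print(np.hstack([P,s,t]))
E
```

```text
-9
[[-97.  126.  162.5  95.  119.   98.  414. ]
 [-97.  126.   91.5  99.  233.  114.  456. ]
 [-97.  142.  162.5  84.  110.   67.  416. ]
 [-97.  142.   91.5  89.  223.   84.  458. ]
 [-53.  126.  162.5 166.  106.   97.  335. ]
 [-53.  126.   91.5 168.  218.  113.  381. ]
 [-53.  142.  162.5 154.   96.   66.  337. ]
 [-53.  142.   91.5 157.  208.   84.  382. ]]
0
[[-97.  126.  171.5  95.  105.   95.  409. ]
 [-97.  126.  100.5  99.  218.  112.  451. ]
 [-97.  142.  171.5  84.   95.   64.  410. ]
 [-97.  142.  100.5  88.  208.   82.  453. ]
 [-53.  126.  171.5 165.   91.   95.  329. ]
 [-53.  126.  100.5 168.  204.  111.  375. ]
 [-53.  142.  171.5 154.   82.   64.  331. ]
 [-53.  142.  100.5 157.  194.   82.  376. ]]
9
[[-97.  126.  180.5  94.   90.   93.  403. ]
 [-97.  126.  109.5  98.  204.  110.  446. ]
 [-97.  142.  180.5  83.   81.   62.  405. ]
 [-97.  142.  109.5  88.  194.   80.  448. ]
 [-53.  126.  180.5 165.   77.   93.  323. ]
 [-53.  126.  109.5 168.  190.  109.  369. ]
 [-53.  142.  180.5 153.   67.   62.  325. ]
 [-53.  142.  109.5 156.  180.   80.  371. ]]
```

Emit:
{"op": "jog_arm", "data": {
  "steps": [
    {"delta_pos":[0,2,-2],"turn":0,"fingers":0},
    {"delta_pos":[-1,4,-4],"turn":0,"fingers":0},
    {"delta_pos":[-1,6,-6],"turn":0,"fingers":0},
    {"delta_pos":[-2,8,-8],"turn":0,"fingers":0},
    {"delta_pos":[-2,10,-10],"turn":0,"fingers":0},
    {"delta_pos":[-2,12,-11],"turn":0,"fingers":0},
    {"delta_pos":[-3,14,-11],"turn":0,"fingers":0},
    {"delta_pos":[-3,16,-11],"turn":0,"fingers":0},
    {"delta_pos":[-3,18,-11],"turn":0,"fingers":0},
    {"delta_pos":[-3,20,-11],"turn":0,"fingers":0},
    {"delta_pos":[-3,20,-11],"turn":0,"fingers":0}
  ]
}}

```text
time_s: 5.07
position: [0.5623, -0.0687, 0.1618]
tcp_rot: [[0.078, -0.001, 0.997], [-0.997, -0.002, 0.078], [0.002, -1.0, -0.002]]
force: [-4.5, -2.3, 11.4]
opening: 0.006
```

```bash
python3 - <<'E'
from h import *
s=read_state();print(s['time_s'],s['position'],s['force'])
a=capture('side')[120:220,220:320,::-1];cv2.imwrite('pics/s4.png',cv2.resize(a,None,fx=6,fy=6,interpolation=cv2.INTER_CUBIC))
E
```

```text
5.0667 [ 0.56230115 -0.06870886  0.16179079] [-4.50785657 -2.30750807 11.43558015]
```

View pics/s4.png

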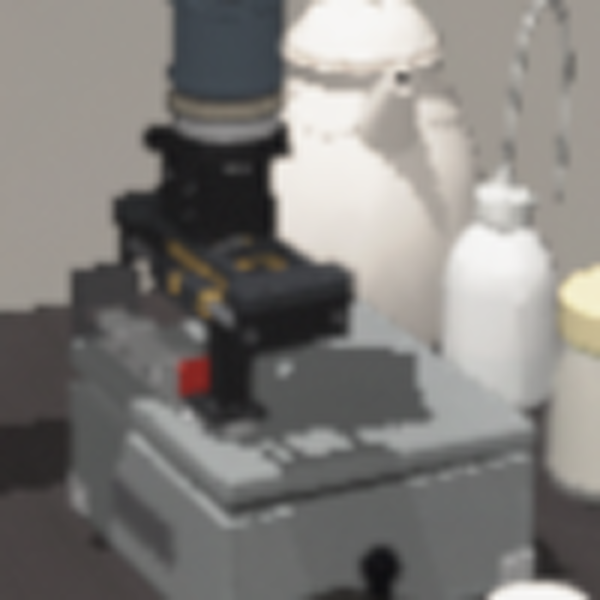

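Emit:
{"op": "jog_arm", "data": {
  "steps": [
    {"delta_pos":[0,1,0],"turn":0,"fingers":0},
    {"delta_pos":[0,2,0],"turn":0,"fingers":0},
    {"delta_pos":[0,3,0],"turn":0,"fingers":0},
    {"delta_pos":[0,4,0],"turn":0,"fingers":0},
    {"delta_pos":[0,4,0],"turn":0,"fingers":0}
  ]
}}

```text
time_s: 5.53
position: [0.562, -0.0649, 0.1618]
tcp_rot: [[0.078, -0.002, 0.997], [-0.997, -0.002, 0.078], [0.002, -1.0, -0.002]]
force: [-5.3, -2.5, 11.0]
opening: 0.008
```

Emit:
{"op": "jog_arm", "data": {
  "steps": [
    {"delta_pos":[0,1,0],"turn":0,"fingers":0},
    {"delta_pos":[0,2,0],"turn":0,"fingers":0},
    {"delta_pos":[0,3,0],"turn":0,"fingers":0},
    {"delta_pos":[0,4,0],"turn":0,"fingers":0},
    {"delta_pos":[0,4,0],"turn":0,"fingers":0}
  ]
}}

```text
time_s: 5.95
position: [0.5618, -0.0608, 0.1617]
tcp_rot: [[0.078, -0.003, 0.997], [-0.997, -0.002, 0.078], [0.002, -1.0, -0.003]]
force: [-6.1, -2.1, 12.5]
opening: 0.003
```

Emit:
{"op": "jog_arm", "data": {
  "steps": [
    {"delta_pos":[-1,1,0],"turn":0,"fingers":0},
    {"delta_pos":[-1,2,0],"turn":0,"fingers":0},
    {"delta_pos":[-2,3,0],"turn":0,"fingers":0},
    {"delta_pos":[-2,4,0],"turn":0,"fingers":0},
    {"delta_pos":[-2,4,0],"turn":0,"fingers":0}
  ]
}}

```text
time_s: 6.37
position: [0.5614, -0.0571, 0.162]
tcp_rot: [[0.077, 0.001, 0.997], [-0.997, -0.002, 0.077], [0.002, -1.0, 0.001]]
force: [-3.5, -1.9, 11.6]
opening: 0.006
```

```bash
python3 - <<'E'
from h import *
s=read_state();print(s['time_s'],s['position'],s['force'])
a=capture('side')[130:200,230:300,::-1];cv2.imwrite('pics/s5.png',cv2.resize(a,None,fx=8,fy=8,interpolation=cv2.INTER_CUBIC))
E
```

```text
6.3667 [ 0.56140914 -0.05709621  0.16204817] [-3.49332614 -1.93525364 11.61483145]
```

View pics/s5.png

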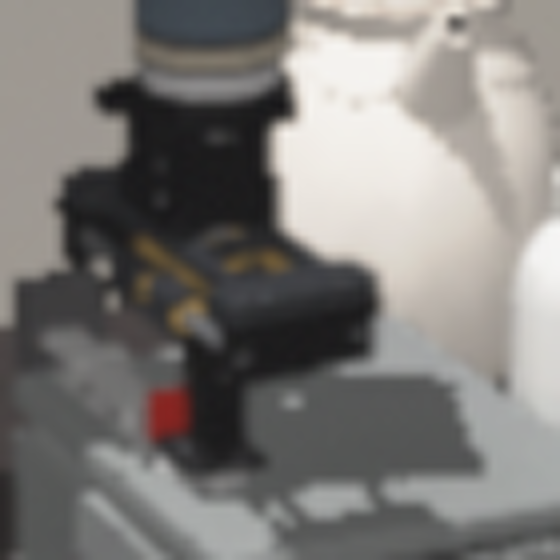

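Emit:
{"op": "jog_arm", "data": {
  "steps": [
    {"delta_pos":[0,1,0],"turn":0,"fingers":0},
    {"delta_pos":[-1,2,0],"turn":0,"fingers":0},
    {"delta_pos":[-1,3,0],"turn":0,"fingers":0},
    {"delta_pos":[-1,4,0],"turn":0,"fingers":0},
    {"delta_pos":[-1,4,0],"turn":0,"fingers":0}
  ]
}}

```text
time_s: 6.83
position: [0.5611, -0.0532, 0.1622]
tcp_rot: [[0.077, 0.003, 0.997], [-0.997, -0.003, 0.077], [0.003, -1.0, 0.003]]
force: [-1.9, -2.0, 11.0]
opening: 0.008
```

Emit:
{"op": "jog_arm", "data": {
  "steps": [
    {"delta_pos":[0,1,0],"turn":0,"fingers":0},
    {"delta_pos":[0,2,0],"turn":0,"fingers":0},
    {"delta_pos":[0,3,0],"turn":0,"fingers":0},
    {"delta_pos":[0,4,0],"turn":0,"fingers":0},
    {"delta_pos":[0,5,0],"turn":0,"fingers":0},
    {"delta_pos":[0,5,0],"turn":0,"fingers":0}
  ]
}}

```text
time_s: 7.33
position: [0.5608, -0.0481, 0.1621]
tcp_rot: [[0.077, 0.002, 0.997], [-0.997, -0.002, 0.077], [0.003, -1.0, 0.002]]
force: [-3.3, -3.0, 11.7]
opening: 0.008
```

```bash
python3 - <<'E'
from h import *
s=read_state();print(s['time_s'],s['position'],s['force'])
im=capture('side');a=im[130:200,230:300,::-1];cv2.imwrite('pics/s6.png',cv2.resize(a,None,fx=8,fy=8,interpolation=cv2.INTER_CUBIC))
def red(i):
    i=i.astype(int);m=(i[:,:,0]>120)&(i[:,:,1]<70)&(i[:,:,2]<70);m[:150]=0;m[200:]=0;m[:,:235]=0;m[:,275:]=0
    v,u=np.nonzero(m);return u.mean(),v.mean(),u.min(),u.max(),len(u)
print(red(im),red(cv2.imread('pics/side0.png')[:,:,::-1]))
for q in(0,10,18,34,45,55):
    z=.145+.01
    print(q,proj('side',chest(.6324,-.0116,4.2,[-75,-70+q+22,155]))[0].round(1))
print(proj('side',chest(.6324,-.0116,4.2,[-70,-70+2.5+22,177])))
E
```

```text
7.3333 [ 0.56076224 -0.04810256  0.16210085] [-3.33216056 -2.99423037 11.68369561]
(np.float64(249.0), np.float64(179.83333333333334), np.int64(248), np.int64(250), 12) (np.float64(258.390243902439), np.float64(178.0487804878049), np.int64(254), np.int64(262), 41)
0 [257.3 183.3]
10 [256.1 182.3]
18 [255.1 181.5]
34 [253.3 180. ]
45 [252.  178.9]
55 [250.9 178. ]
[[258.0982082  177.35222393]]
```

View pics/s6.png

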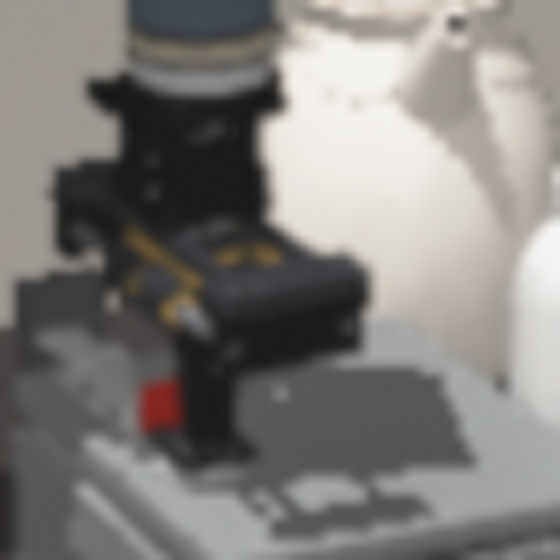

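Emit:
{"op": "jog_arm", "data": {
  "steps": [
    {"delta_pos":[0,1,0],"turn":0,"fingers":0},
    {"delta_pos":[0,2,0],"turn":0,"fingers":0},
    {"delta_pos":[0,3,0],"turn":0,"fingers":0},
    {"delta_pos":[0,4,0],"turn":0,"fingers":0},
    {"delta_pos":[-1,5,0],"turn":0,"fingers":0},
    {"delta_pos":[-1,5,0],"turn":0,"fingers":0}
  ]
}}

```text
time_s: 7.88
position: [0.5603, -0.0432, 0.1622]
tcp_rot: [[0.077, 0.004, 0.997], [-0.997, -0.003, 0.077], [0.003, -1.0, 0.003]]
force: [-2.2, -2.7, 11.1]
opening: 0.005
```

Emit:
{"op": "jog_arm", "data": {
  "steps": [
    {"delta_pos":[0,1,0],"turn":0,"fingers":0},
    {"delta_pos":[0,2,0],"turn":0,"fingers":0},
    {"delta_pos":[0,3,0],"turn":0,"fingers":0},
    {"delta_pos":[0,4,0],"turn":0,"fingers":0},
    {"delta_pos":[0,5,0],"turn":0,"fingers":0},
    {"delta_pos":[0,5,0],"turn":0,"fingers":0}
  ]
}}

```text
time_s: 8.38
position: [0.56, -0.0381, 0.1621]
tcp_rot: [[0.077, 0.003, 0.997], [-0.997, -0.002, 0.077], [0.003, -1.0, 0.002]]
force: [-2.1, -2.5, 11.7]
opening: 0.003
```

Emit:
{"op": "jog_arm", "data": {
  "steps": [
    {"delta_pos":[0,1,0],"turn":0,"fingers":0},
    {"delta_pos":[0,2,0],"turn":0,"fingers":0},
    {"delta_pos":[0,3,0],"turn":0,"fingers":0},
    {"delta_pos":[0,4,0],"turn":0,"fingers":0},
    {"delta_pos":[0,4,0],"turn":0,"fingers":0}
  ]
}}

```text
time_s: 8.8
position: [0.5602, -0.0355, 0.1623]
tcp_rot: [[0.078, 0.003, 0.997], [-0.997, -0.005, 0.078], [0.005, -1.0, 0.003]]
force: [-2.9, -7.0, 10.9]
opening: 0.007
```

Emit:
{"op": "jog_arm", "data": {
  "steps": [
    {"delta_pos":[0,1,0],"turn":0,"fingers":0},
    {"delta_pos":[0,2,0],"turn":0,"fingers":0},
    {"delta_pos":[0,3,0],"turn":0,"fingers":0},
    {"delta_pos":[0,3,0],"turn":0,"fingers":0}
  ]
}}

```text
time_s: 9.13
position: [0.5611, -0.0328, 0.1625]
tcp_rot: [[0.078, 0.005, 0.997], [-0.997, -0.006, 0.078], [0.006, -1.0, 0.005]]
force: [-2.5, -6.7, 10.9]
opening: 0.004
```

Emit:
{"op": "jog_arm", "data": {
  "steps": [
    {"delta_pos":[0,1,0],"turn":0,"fingers":0},
    {"delta_pos":[0,2,0],"turn":0,"fingers":0},
    {"delta_pos":[0,3,0],"turn":0,"fingers":0},
    {"delta_pos":[0,4,0],"turn":0,"fingers":0},
    {"delta_pos":[0,4,0],"turn":0,"fingers":0}
  ]
}}

```text
time_s: 9.55
position: [0.5619, -0.029, 0.1627]
tcp_rot: [[0.078, 0.007, 0.997], [-0.997, -0.006, 0.078], [0.006, -1.0, 0.006]]
force: [0.1, -7.7, 10.7]
opening: 0.007
```

Emit:
{"op": "jog_arm", "data": {
  "steps": [
    {"delta_pos":[0,1,0],"turn":0,"fingers":0},
    {"delta_pos":[0,2,0],"turn":0,"fingers":0},
    {"delta_pos":[0,3,0],"turn":0,"fingers":0},
    {"delta_pos":[0,3,0],"turn":0,"fingers":0}
  ]
}}

```text
time_s: 9.88
position: [0.5622, -0.026, 0.1627]
tcp_rot: [[0.078, 0.008, 0.997], [-0.997, -0.006, 0.078], [0.007, -1.0, 0.007]]
force: [-0.7, -6.1, 10.6]
opening: 0.003
```

Emit:
{"op": "jog_arm", "data": {
  "steps": [
    {"delta_pos":[0,1,0],"turn":0,"fingers":0},
    {"delta_pos":[0,2,0],"turn":0,"fingers":0},
    {"delta_pos":[0,2,0],"turn":0,"fingers":0}
  ]
}}

```text
time_s: 10.13
position: [0.5623, -0.0241, 0.1628]
tcp_rot: [[0.078, 0.008, 0.997], [-0.997, -0.006, 0.078], [0.007, -1.0, 0.007]]
force: [-0.1, -7.7, 10.4]
opening: 0.007
```

```bash
python3 - <<'E'
from h import *
s=read_state();print(s['time_s'],s['position'],s['force'])
im=capture('side');a=im[130:200,230:300,::-1];cv2.imwrite('pics/s7.png',cv2.resize(a,None,fx=8,fy=8,interpolation=cv2.INTER_CUBIC))
E
```

```text
10.1333 [ 0.56233668 -0.02407936  0.16277861] [-0.14373313 -7.69109635 10.39157665]
```

View pics/s7.png

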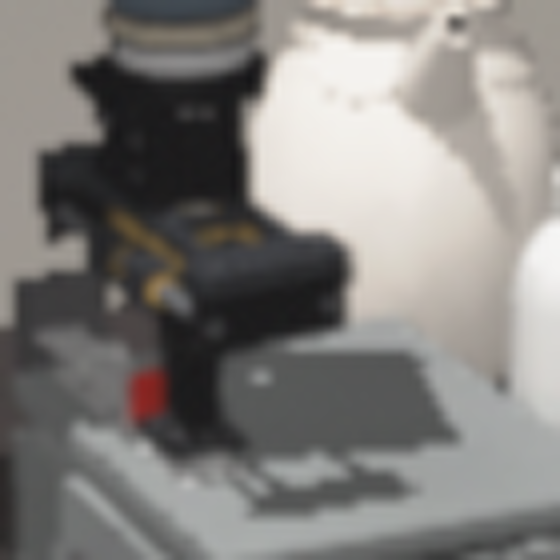

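Emit:
{"op": "jog_arm", "data": {
  "steps": [
    {"delta_pos":[0,1,0],"turn":0,"fingers":0},
    {"delta_pos":[0,2,0],"turn":0,"fingers":0},
    {"delta_pos":[0,2,0],"turn":0,"fingers":0}
  ]
}}

```text
time_s: 10.43
position: [0.5625, -0.0221, 0.1628]
tcp_rot: [[0.078, 0.008, 0.997], [-0.997, -0.006, 0.078], [0.007, -1.0, 0.008]]
force: [1.0, -6.9, 10.4]
opening: 0.004
```

Emit:
{"op": "jog_arm", "data": {
  "steps": [
    {"delta_pos":[0,1,0],"turn":0,"fingers":0},
    {"delta_pos":[0,2,0],"turn":0,"fingers":0},
    {"delta_pos":[0,2,0],"turn":0,"fingers":0}
  ]
}}

```text
time_s: 10.68
position: [0.5625, -0.0201, 0.1628]
tcp_rot: [[0.078, 0.008, 0.997], [-0.997, -0.006, 0.078], [0.007, -1.0, 0.008]]
force: [-1.0, -6.8, 10.4]
opening: 0.008
```

Emit:
{"op": "jog_arm", "data": {
  "steps": [
    {"delta_pos":[0,1,0],"turn":0,"fingers":0},
    {"delta_pos":[0,2,0],"turn":0,"fingers":0},
    {"delta_pos":[0,3,0],"turn":0,"fingers":0},
    {"delta_pos":[0,3,0],"turn":0,"fingers":0}
  ]
}}

```text
time_s: 11.02
position: [0.5626, -0.0197, 0.1631]
tcp_rot: [[0.079, 0.008, 0.997], [-0.997, -0.011, 0.079], [0.012, -1.0, 0.007]]
force: [-1.7, -15.1, 11.6]
opening: 0.008
```

Emit:
{"op": "jog_arm", "data": {
  "steps": [
    {"delta_pos":[0,1,0],"turn":0,"fingers":0},
    {"delta_pos":[0,2,0],"turn":0,"fingers":0},
    {"delta_pos":[0,2,0],"turn":0,"fingers":0}
  ]
}}

```text
time_s: 11.27
position: [0.5627, -0.0195, 0.1632]
tcp_rot: [[0.08, 0.008, 0.997], [-0.997, -0.014, 0.08], [0.015, -1.0, 0.007]]
force: [-2.1, -20.1, 11.9]
opening: 0.005
```

Emit:
{"op": "jog_arm", "data": {
  "steps": [
    {"delta_pos":[0,-4,0],"turn":0,"fingers":0},
    {"delta_pos":[0,-8,2],"turn":0,"fingers":0},
    {"delta_pos":[0,-9,4],"turn":0,"fingers":0},
    {"delta_pos":[0,-9,6],"turn":0,"fingers":0},
    {"delta_pos":[0,-9,8],"turn":0,"fingers":0},
    {"delta_pos":[0,-9,10],"turn":0,"fingers":0},
    {"delta_pos":[0,-9,10],"turn":0,"fingers":0}
  ]
}}

```text
time_s: 11.85
position: [0.5588, -0.0217, 0.1702]
tcp_rot: [[0.077, -0.001, 0.997], [-0.997, -0.001, 0.077], [0.001, -1.0, -0.001]]
force: [-0.1, -4.1, -0.3]
opening: 0.006
```

Emit:
{"op": "jog_arm", "data": {
  "steps": [
    {"delta_pos":[0,-3,1],"turn":0,"fingers":0},
    {"delta_pos":[0,-6,4],"turn":0,"fingers":0},
    {"delta_pos":[0,-6,10],"turn":0,"fingers":0},
    {"delta_pos":[0,-6,20],"turn":0,"fingers":0},
    {"delta_pos":[0,-6,35],"turn":0,"fingers":0},
    {"delta_pos":[0,-6,55],"turn":0,"fingers":0},
    {"delta_pos":[0,-6,75],"turn":0,"fingers":0},
    {"delta_pos":[0,-20,90],"turn":0,"fingers":0},
    {"delta_pos":[-10,-45,100],"turn":0,"fingers":0},
    {"delta_pos":[-25,-75,105],"turn":0,"fingers":0},
    {"delta_pos":[-45,-110,105],"turn":0,"fingers":0},
    {"delta_pos":[-65,-145,105],"turn":0,"fingers":0},
    {"delta_pos":[-80,-175,105],"turn":0,"fingers":0},
    {"delta_pos":[-95,-205,105],"turn":0,"fingers":0},
    {"delta_pos":[-105,-230,105],"turn":0,"fingers":0},
    {"delta_pos":[-110,-250,105],"turn":0,"fingers":0},
    {"delta_pos":[-112,-260,105],"turn":0,"fingers":0},
    {"delta_pos":[-112,-260,105],"turn":0,"fingers":0}
  ]
}}

```text
time_s: 13.35
position: [0.4471, -0.2831, 0.2764]
tcp_rot: [[0.074, 0.002, 0.997], [-0.997, -0.001, 0.074], [0.002, -1.0, 0.001]]
force: [0.9, -0.2, -0.9]
opening: 0.004
```

```bash
python3 - <<'E'
from h import *
s=read_state();print(s['time_s'],s['position'],s['force'],np.abs(s['qvel']).max())
for c in('top','side'):
    im=capture(c);cv2.imwrite(f'pics/{c}9.png',im[:,:,::-1])
    if c=='top':a=im[115:220,175:315,::-1]
    else:a=im[150:235,220:320,::-1]
    cv2.imwrite(f'pics/{c}9z.png',cv2.resize(a,None,fx=5.6,fy=5.6,interpolation=cv2.INTER_CUBIC))
    print([(d['position'],d['confidence']) for d in tip_of('thumb_pad',c)])
for q in (45,50,55): print(q,chest(.6324,-.0116,4.2,[-72,-70+q,147]))
E
```

```text
13.35 [ 0.44712843 -0.28307819  0.27641441] [ 0.93125758 -0.21739883 -0.90491683] 2.7773463411470907
[([0.5579, -0.0328, 0.1491], 0.61), ([0.4263, 0.3087, 0.0035], 0.44)]
[([0.558, -0.0353, 0.1479], 0.58)]
45 [[ 0.56242431 -0.04180601  0.147     ]]
50 [[ 0.56205812 -0.03681944  0.147     ]]
55 [[ 0.56169193 -0.03183287  0.147     ]]
```

View pics/top9z.png

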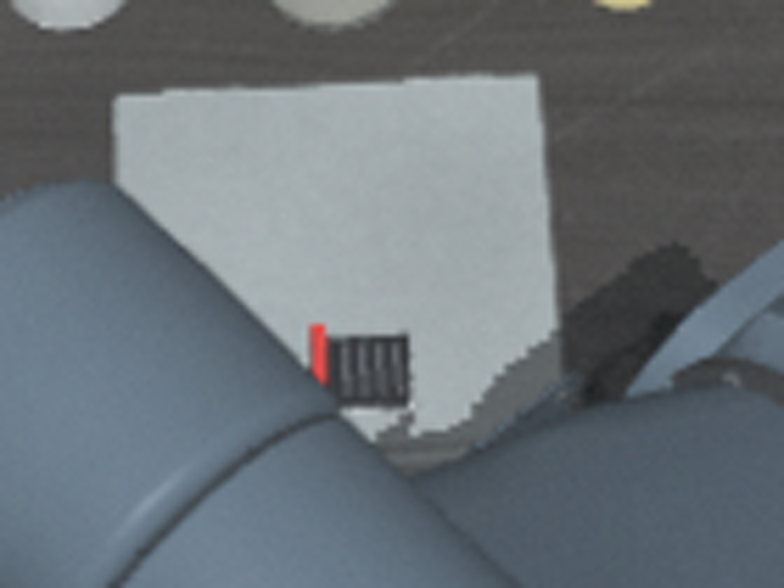

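View pics/side9z.png

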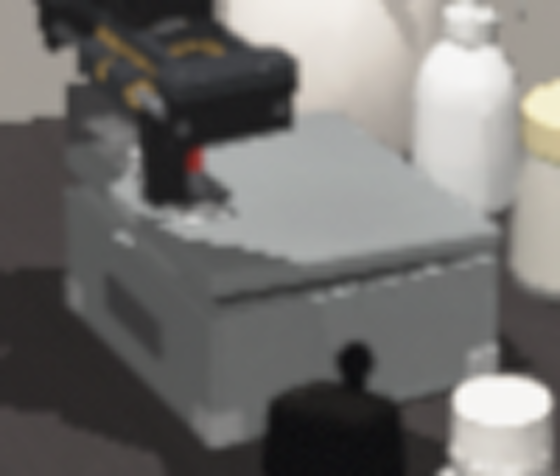

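View pics/top9.png

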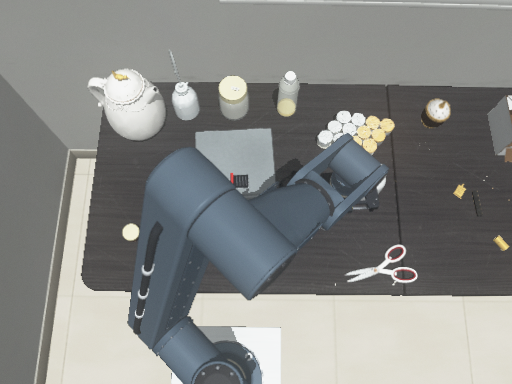

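Emit:
{"op": "jog_arm", "data": {
  "steps": [
    {"delta_pos":[0,0,0],"turn":0,"fingers":0},
    {"delta_pos":[0,0,0],"turn":0,"fingers":0},
    {"delta_pos":[0,0,0],"turn":0,"fingers":0},
    {"delta_pos":[0,0,0],"turn":0,"fingers":0}
  ]
}}

```text
time_s: 13.88
position: [0.4473, -0.2805, 0.2755]
tcp_rot: [[0.077, -0.0, 0.997], [-0.997, 0.0, 0.077], [-0.0, -1.0, -0.0]]
force: [-0.0, 0.1, -1.0]
opening: 0.005
```

```bash
python3 -c "
from rig import *
s=read_state();print(s['time_s'],s['force']);print(hand_in())"
```

```text
13.8833 [-0.00208203  0.08367017 -1.04720524]
the job is handed in; nothing more can be done
None
```

The chest should be locked. I pressed the lid down with the shut fingers on the thumb pad, at about 11 N, and slid the bolt left. It went through the keeper at the first height tried and reached its stop. I handed the job in at 13.9 s; the hand-in gives no verdict.

**Bolt:** Pushing on the red lip at the stop, the force rose to about 20 N with no further travel. The pictures show about 50–52 mm of slide from a start near 2.5 mm, so the joint is at roughly 53–55 mm of 55.

**Lid:** With the hand lifted off, the pad stayed about 20 mm below its sprung-open height, so the keeper is holding the lid.

**Hand and bystanders:** The hand is clear, with about 1 N showing on the force reading, close to its usual offset. In the last side picture the flask and bottle look unmoved. The amber jar showed unmoved in the last top picture. The yellow lid was hidden behind the arm there, so I did not check it, but the arm did not go near it.

**Disagreements:** The networks and my own fit of the chest differed by a few mm in position and about 3° in yaw. My image estimates of the keeper's height scattered between 2 and 9 mm below nominal; I pressed for about 4 mm below and the bolt went in.

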